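Return the missing jar to the revolving spice rack and hold it at the front

ROBOT

A 7-joint arm with a two-finger parallel gripper is mounted at the origin on a cart in front of the work surface, level with it; the furniture and walls round the work are solid. World frame = base frame: x ahead of the robot, y to its left, z up, the work surface at z = 0. Lengths are in m, angles in rad, forces in N, time in s.
With the tool pointing down it reaches from about 0.4 to 0.85 m from the base axis. Payload 4.5 kg.
Tool frame: the origin (TCP) lies on the centre line of the jaws, within the pads' length; the fingertips stand 17 mm ahead of it and the grasp point (between the pads) lies 2 mm behind it (r.tip_reach is the distance from the TCP to the fingertips, in m); z points along the fingers, y is the line along which they close (so a half turn about z gives the same grasp; the last joint's range is limited). The gripper opens to 88 mm and grips with 3 to 60 N. Pads are 18 mm wide; open, the fingers measure 123 mm over their backs; the gripper's body (75 mm by 187 mm) begins 45 mm behind the grasp point.
Start: joints at [1.239, 0.689, -0.195, 1.565, 0.157, 0.902, -0.215], TCP at [0.224, -0.584, 0.256] pointing down, gripper open.
Joint ranges: [-3.01, 3.01], [-0.46, 2.08], [-1.47, 1.51], [0.13, 2.56], [-1, 4.14], [0.04, 2.09], [-2.66, 2.66]. Speed limits (rad/s): [2.57, 2.57, 3.14, 3.14, 3.14, 3.14, 3.14].

INTERFACE

Orientations are given as a unit quaternion [x, y, z, w].
In Python, from plant import r gives the robot as it stands.
- The arm moves only by the tool step_arm, never from a script. Its argument "steps" is a list of rows, each a list of 7 numbers: the shift along the tool's x, y, z in cm, then the turn, a rotation vector about the tool's x, y, z in degrees, then the gripper's target within -1 to 1 (shut at 1, half-way at 0, fully open at -1). A call has 1 to 8 rows; each row shifts and turns the commanded pose from where the row before left it, along the tool's axes as they then stand; what a row does not reach is not made up. A row lasts 1/8 s, in which the tool goes at most 62.5 mm and 10.7 degrees, less where a joint would pass 70% of its speed; a pose out of reach is approached as far as the arm can. A call with a gripper value outside its range is refused whole. The fingers move at their own pace and stop on an object; "force" is the grip in N (left out, the last holds). Time passes only in rows, so rows that do not move let the fingers close. It gives the time, the measured TCP pose, the force, the opening and the grip force at its end, in the units of the state.
- r.get_state(): the state, without advancing time (a new reading comes with each control period).
- r.snapshot(name): name is "scene" or "top" or "wrist"; returns a dict with "pixels" (480x640x3 uint8, red, green, blue), "fx", "fy", "cx", "cy" (pixels), "dist_coeffs" ([k1, k2, p1, p2, k3] as OpenCV has them; the pictures are not rectified), "cam_to_world" (4x4, takes a point from camera to world coordinates). Camera axes: x right, y down, z forward; pixel columns grow to the right and rows downward; lengths in m; the calibration is good to about 2 mm. A picture is of the moment at which its call begins. There is no depth.
- r.finish_job(): hands the job in; it is judged then, once.
The state is a dict: "clock": time; "q": joint angles; "qd": joint speeds; "joint_torque": joint torques, N m; "tool_pos": TCP position; "eef_rot": TCP orientation; "contact_force": force on the tool from outside, world axes, zero at the start; "moment": the same for the moment, N m; "opening": opening from 0.0 (shut) to 1.0 (fully open); "finger_force": force on a finger pad.
Only numpy, scipy, OpenCV 4.12 (cv2) and the standard library are available. Lean on these libraries where they do the work, as an engineer would, in place of code of your own. Each camera call takes 0.05 s, during which the arm holds its last target. There are 200 camera calls.

TASK

Of the three loose jars on the worktop only one is the size of the jars in the revolving spice rack: stand that one upright, fully down in the rack's empty cup and let go of it, leaving the other two jars standing where they are and the food and crockery around undisturbed. Have the rack turned so that this jar is squarely at the front, in the middle of the side that the wire rail leaves open. Finish while still pinching the wooden handle on top of the rack's centre post, without letting go, so that the rack stays still for me to unscrew the jar's lid with both hands.

Things in the scene. Friction and masses are not known exactly. Their poses are not given: they have to be found in the camera images.
- jar_small: the smallest of three look-alike spice jars that stand in a row on the worktop right of the hob, in shuffled places about 90 mm apart: a plain clear glass cylinder 36 mm in diameter, 62 mm tall with its lid; the lid is plain steel, the top 12 mm, 35 mm across, above a slightly narrower neck; dark filling; 0.11 to 0.21 kg. Origin: centre of its underside; z up through the lid
- jar_medium: the middle-sized of three look-alike spice jars that stand in a row on the worktop right of the hob, in shuffled places about 90 mm apart: a plain clear glass cylinder 44 mm in diameter, 76 mm tall with its lid; the lid is plain steel, the top 14 mm, 42 mm across, above a slightly narrower neck; dark filling; 0.11 to 0.21 kg. Origin: centre of its underside; z up through the lid. It is the same size as the four jars in the rack
- jar_large: the largest of three look-alike spice jars that stand in a row on the worktop right of the hob, in shuffled places about 90 mm apart: a plain clear glass cylinder 54 mm in diameter, 92 mm tall with its lid; the lid is plain steel, the top 17 mm, 52 mm across, above a slightly narrower neck; dark filling; 0.11 to 0.21 kg. Origin: centre of its underside; z up through the lid. Too wide for the rack's cup
- rack_foot: fixed round wooden foot of the spice rack, 196 mm wide, 12 mm thick, on a serving board laid over the cold hob, left ahead; its underside is 19 mm above the work surface. A wire rail (radius 93 mm, 55 mm up from the underside) runs round its back half only. Origin: centre of its underside, on the turning axis; -x points out through the middle of the open front, z up
- rack_front (a point): point at the front of the foot, 62 mm from the turning axis along the foot's -x and 44 mm above the work surface: where the centre of the underside of the jar should be in the end. Fixed to the foot. (Wall units hang over the back of the worktop and hob from 520 mm up; a door handle on them reaches out to x = 0.55 m near y = 0 at 610 mm up: keep wrist and hand low or drawn back between jars and rack)
- turntable: wooden disc 179 mm wide turning on the foot, with five cups 72 degrees apart (four hold jars 44 mm wide that cannot come out, tops 120 mm above the work surface). Origin as the foot's, z up; own -x points to the empty cup: its yaw equals the foot's when that cup is in front. Turns freely, no end stop or detent, slight friction (0.03 N m). At the start the cup is 0.8 to 1.9 rad clockwise (from above) of the front, on the robot's left
- cup (a point): centre of the floor of the empty cup, 44 mm above the work surface, 62 mm from the turning axis; turns with the turntable (x axis along the radius, pointing to the turning axis; z up). The cup is a steel ring 48 mm wide inside, 53 mm outside, 20 mm deep; its rim is 64 mm above the work surface. Beside it the next jars stand 73 mm off, centre to centre
- handle_grip (a point): middle of the turntable's wooden handle, on the turning axis, 153 mm above the work surface, turning with it (axes as the turntable's). The handle is an upright block 14 mm thick (x), 46 mm wide (y), 36 mm tall (135 to 171 mm above the work surface), above the jars' lids, on a post 14 mm thick: pinch it across x
- lemon: yellow lemon, 78 x 55 x 56 mm, loose on the worktop behind the jars; origin: under its middle. To be left alone
- striped_cup: small striped coffee cup, 63 x 87 mm, 52 mm high, on the worktop towards the right corner; origin at its underside. To be left alone
- teaspoon: teaspoon, 138 mm long, lying on the worktop behind the jars; origin: under its middle. To be left alone
- garlic_1: garlic bulb, 60 mm wide and 59 mm high, loose on the worktop behind the jars; origin: under its middle. To be left alone
- garlic_2: garlic bulb, 60 mm wide and 59 mm high, loose on the serving board beside the rack; origin: under its middle. To be left alone
There are look-alikes about, which are no part of the job. Leave any pink look-alike of the jar_small alone.

How it is judged:
By the outcome, as a careful person would: the job done as asked, in the order asked, and still so for the second after the job is handed in, while the arm keeps its last pose, push and grip.
It also fails if it takes over 59 s, if anything falls off the work surface, if the arm or the gripper's body presses on something with over 40 N, if the wrist force passes 120 N, or if a joint passes its speed limit or range.

## Working session

There is one attempt and no reset: what is moved stays moved. The work goes in short steps, Python scripts to look and compute and a tool call to move; the robot and the scene stay as the last step left them, time stands still between calls to the robot, and variables do not carry over. Pictures are saved under pics/ and viewed, at most 10 in all, crops included, and the job is handed in when it is done.

Besides the shell and the picture viewer there is one more tool, called after "Call:" in YAML: its name, and indented under it one key for each argument. step_arm: Moves the arm, as the interface text tells. Its arguments: {"type":"object","properties":{"steps":{"type":"array","items":{"type":"array","items":{"type":"number"}}},"force":{"type":"number"}},"required":["steps"]}

```bash
mkdir -p pics; cat > h.py <<'E'
import numpy as np,cv2
from plant import r
from scipy.spatial.transform import Rotation as R
def snap(n,f=None):
    s=r.snapshot(n); s['n']=n
    if f: cv2.imwrite('pics/'+f,s['pixels'][:,:,::-1])
    return s
def K(s): return np.array([[s['fx'],0,s['cx']],[0,s['fy'],s['cy']],[0,0,1.]])
def ray(s,u,v):
    p=cv2.undistortPoints(np.array([[[u,v]]],float),K(s),np.array(s['dist_coeffs'],float))[0,0]
    T=np.array(s['cam_to_world']); d=T[:3,:3]@[p[0],p[1],1]; return T[:3,3],d/np.linalg.norm(d)
def plane(s,u,v,z):
    o,d=ray(s,u,v); return o+d*(z-o[2])/d[2]
def proj(s,P):
    T=np.linalg.inv(np.array(s['cam_to_world'])); 
    return cv2.projectPoints(np.array(P,float).reshape(-1,1,3),cv2.Rodrigues(T[:3,:3])[0],T[:3,3],K(s),np.array(s['dist_coeffs'],float))[0][:,0]
E
python3 - <<'E'
from h import *
for n in['scene','top']:
    s=snap(n,n+'0.png'); print(n,np.round(s['cam_to_world'],3).tolist(),s['fx'])
st=r.get_state(); print(st); print(R.from_quat(st['eef_rot']).as_matrix().round(3))
E
```

```text
scene [[-0.527, -0.445, 0.724, -0.354], [-0.85, 0.281, -0.445, 0.628], [-0.005, -0.85, -0.526, 0.762], [0.0, 0.0, 0.0, 1.0]] 467.9864499183123
top [[-0.242, -0.949, 0.203, 0.237], [-0.97, 0.237, -0.049, 0.174], [-0.002, -0.208, -0.978, 1.563], [0.0, 0.0, 0.0, 1.0]] 593.7548665605564
{'clock': 0.1, 'q': array([ 1.23879076,  0.68988806, -0.19452944,  1.56619164,  0.15731922,
        0.9025183 , -0.21509015]), 'qd': array([ 1.09675895e-05,  2.36279007e-04, -6.62459970e-05, -2.48566607e-03,
       -1.70025964e-03,  2.67940507e-03, -1.31353037e-03]), 'joint_torque': array([-3.59672442e-03, -5.28495777e+01, -1.27163328e+00, -1.53836721e+01,
       -5.25897334e-02,  2.01078692e-03,  5.28772955e-05]), 'tool_pos': array([ 0.22333902, -0.58317654,  0.25501088]), 'eef_rot': array([ 9.83310507e-01,  1.81933494e-01, -2.09372465e-04, -7.78378516e-04]), 'contact_force': array([-0.2870953 ,  0.38593474,  0.40082576]), 'moment': array([0.05911264, 0.01598572, 0.03536656]), 'finger_force': 0.0, 'opening': 0.9987388848413266}
[[ 0.934  0.358 -0.001]
 [ 0.358 -0.934  0.001]
 [-0.    -0.002 -1.   ]]
```

View pics/scene0.png

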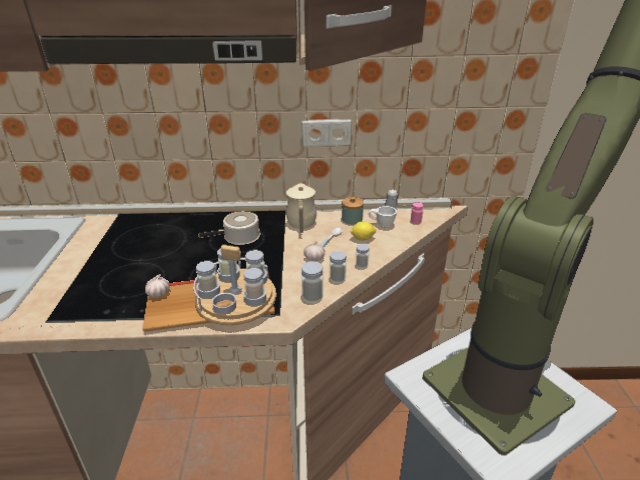

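View pics/top0.png

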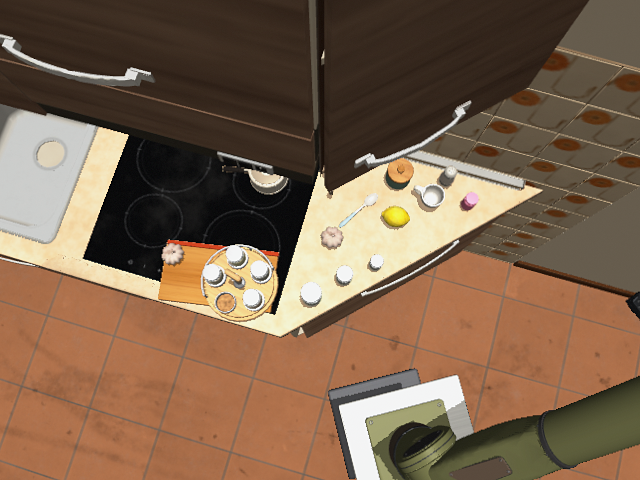

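The scene picture shows the three jars at (312,282), (338,267) and (362,257), with the rack at (235,285) and its empty cup at (224,303). The top view has them at (311,294), (344,274) and (376,262), with the rack at (239,283).

Candidates in the scene view, by size: 
- (312,282): largest
- (338,267): middle, which is the one I want by the description
- (362,257): smallest
- (417,213): pink look-alike
- (391,200): grey shaker

Next is a close crop to check.

```bash
python3 - <<'E'
from h import *
t=snap('top');s=snap('scene')
a=cv2.resize(t['pixels'][225:335,190:400],(800,419),interpolation=cv2.INTER_CUBIC)[:, :]
cv2.imwrite('pics/crop_top.png',a[:,:,::-1])
b=cv2.resize(s['pixels'][215:330,140:385],None,fx=3.25,fy=3.25,interpolation=cv2.INTER_CUBIC)
cv2.imwrite('pics/crop_sc.png',b[:,:,::-1])
g=t['pixels'].astype(int); m=((g.min(2)>205)&(g.max(2)-g.min(2)<18)).astype(np.uint8)
n,l,st,c=cv2.connectedComponentsWithStats(m)
for i in range(1,n):
    x,y=c[i]
    if st[i,4]>40 and 190<x<400 and 225<y<335: print(c[i].round(1),st[i], [plane(t,x,y,z)[:2].round(4).tolist() for z in(.062,.076,.092,.12)])
E
```

```text
[233.3 254. ] [206 245  42  23 292] [[0.583, 0.3289], [0.5798, 0.3275], [0.5761, 0.3258], [0.5697, 0.3229]]
[259.5 267.2] [241 245  32  38 309] [[0.533, 0.2707], [0.5303, 0.2698], [0.5271, 0.2687], [0.5216, 0.2669]]
[376.7 260.3] [371 254  13  13 131] [[0.4774, -0.0259], [0.4751, -0.024], [0.4726, -0.0219], [0.4681, -0.0182]]
[211.3 271.2] [203 264  21  16 229] [[0.5526, 0.3932], [0.5497, 0.3912], [0.5463, 0.3889], [0.5404, 0.3848]]
[344.4 272.9] [336 265  17  16 204] [[0.4658, 0.063], [0.4637, 0.064], [0.4613, 0.0652], [0.457, 0.0673]]
[310.7 291.6] [301 282  21  20 330] [[0.44, 0.1582], [0.4381, 0.1583], [0.4359, 0.1585], [0.4322, 0.1588]]
[251.8 297.7] [243 289  21  22 272] [[0.4608, 0.307], [0.4587, 0.3058], [0.4563, 0.3044], [0.4522, 0.3019]]
```

View pics/crop_top.png

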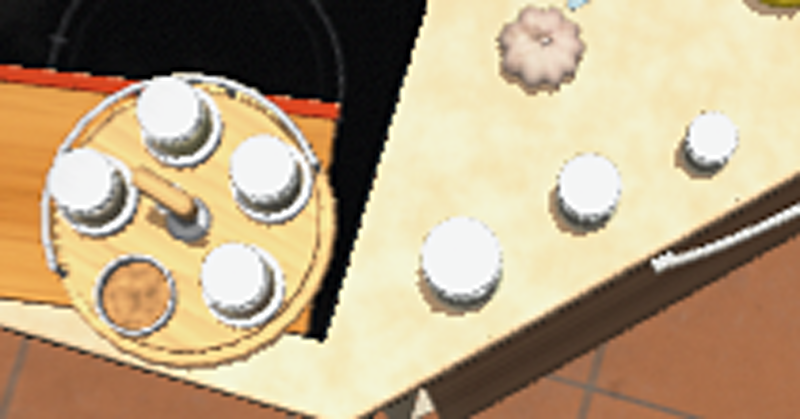

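View pics/crop_sc.png

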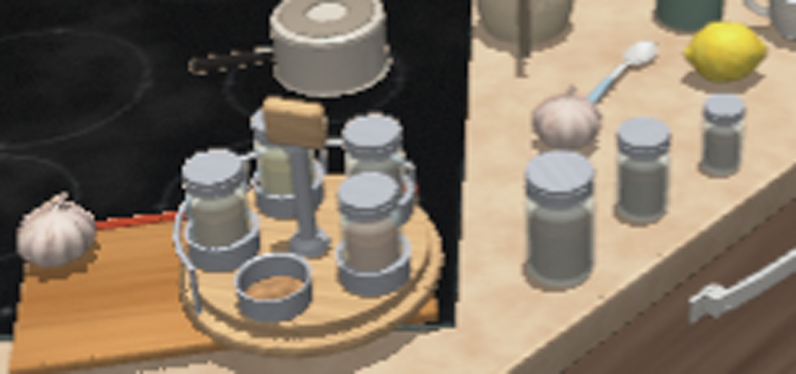

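The crops confirm the choice: the middle jar of the row at top (344,273), lid about 42 mm, is medium. The cup is empty at top (226,302). The rail ends are near top (206,296) and (273,268).

```bash
cat >> h.py <<'E'
def rect(s,z,x0,x1,y0,y1,k=2000):
    "orthographic picture of plane z: row = x, col = y"
    X,Y=np.meshgrid(np.arange(x0,x1,1/k),np.arange(y0,y1,1/k),indexing='ij')
    p=proj(s,np.stack([X,Y,X*0+z],-1)).reshape(*X.shape,2).astype(np.float32)
    return cv2.remap(s['pixels'],p[...,0],p[...,1],cv2.INTER_CUBIC)
def circles(im,x0,y0,rad,n=8,k=2000,p2=12,md=.04):
    g=cv2.GaussianBlur(cv2.cvtColor(im,cv2.COLOR_RGB2GRAY),(0,0),2)
    c=cv2.HoughCircles(g,cv2.HOUGH_GRADIENT,1,md*k,param1=60,param2=p2,minRadius=int((rad-.0015)*k),maxRadius=int((rad+.0015)*k))
    return [] if c is None else [(x0+v/k,y0+u/k,q/k) for u,v,q in c[0][:n]]
E
python3 - <<'E'
from h import *
t=snap('top');s=snap('scene')
B=(.38,.66,.2,.44)
for q in(t,s):
    print(q['n'])
    for z,rad,p in((.12,.021,12),(.064,.0255,12),(.031,.098,12),(.037,.0895,12)):
        print(z,rad,[np.round(c,4).tolist() for c in circles(rect(q,z,*B),B[0],B[2],rad,6,p2=p)])
    print('jar',[np.round(c,4).tolist() for c in circles(rect(q,.076,.41,.52,.01,.12),.41,.01,.021,2)])
E0,E1=plane(t,190+60/3.81,225+270/3.81,.074),plane(t,190+317/3.81,225+163/3.81,.074)
print('rail',E0,E1,(E0+E1)/2,np.linalg.norm(E0-E1))
for nm,P in(('cup_t',plane(t,190+137/3.81,225+295/3.81,.064)),('cup_s',plane(s,140+274/3.25,215+287/3.25,.062)),('hb_t',plane(t,190+165/3.81,225+190/3.81,.165))): print(nm,P.round(4))
im=rect(t,.12,*B); im2=rect(t,.074,*B)
cv2.imwrite('pics/rect.png',np.flip(np.hstack([im2]),(0,1))[:,:,::-1])
E
```

```text
top
0.12 0.021 [[0.45579999685287476, 0.3662000000476837, 0.022199999541044235], [0.448199987411499, 0.30079999566078186, 0.022199999541044235], [0.5601999759674072, 0.3172999918460846, 0.022199999541044235], [0.5098000168800354, 0.2678000032901764, 0.02160000056028366], [0.5281999707221985, 0.3792000114917755, 0.020999999716877937], [0.41519999504089355, 0.241799995303154, 0.0210999995470047]]
0.064 0.0255 [[0.4668000042438507, 0.3758000135421753, 0.02449999935925007], [0.5698000192642212, 0.3208000063896179, 0.02500000037252903], [0.5212000012397766, 0.2727999985218048, 0.024000000208616257], [0.5388000011444092, 0.3862999975681305, 0.026200000196695328], [0.45719999074935913, 0.3068000078201294, 0.023800000548362732], [0.4291999936103821, 0.34470000863075256, 0.025599999353289604]]
0.031 0.098 [[0.5188000202178955, 0.33570000529289246, 0.09759999811649323]]
0.037 0.0895 [[0.510200023651123, 0.33219999074935913, 0.09019999951124191]]
jar [[0.4537999927997589, 0.06780000030994415, 0.019999999552965164]]
scene
0.12 0.021 [[0.4002000093460083, 0.3962000012397766, 0.022199999541044235]
[... 451 characters left out ...]
548362732], [0.5148000121116638, 0.3937999904155731, 0.025599999353289604], [0.526199996471405, 0.2768000066280365, 0.02370000071823597], [0.6208000183105469, 0.3677999973297119, 0.026200000196695328], [0.557200014591217, 0.3862999975681305, 0.02669999934732914]]
0.031 0.098 [[0.5117999911308289, 0.33079999685287476, 0.09809999912977219]]
0.037 0.0895 [[0.5188000202178955, 0.3271999955177307, 0.09019999951124191]]
jar [[0.4487999975681305, 0.07270000129938126, 0.0210999995470047]]
rail [0.49175896 0.41820455 0.074     ] [0.52063149 0.23633994 0.074     ] [0.50619523 0.32727224 0.074     ] 0.1841422235685655
cup_t [0.4647 0.3733 0.064 ]
cup_s [0.4572 0.3777 0.062 ]
hb_t [0.5097 0.3289 0.165 ]
```

View pics/rect.png

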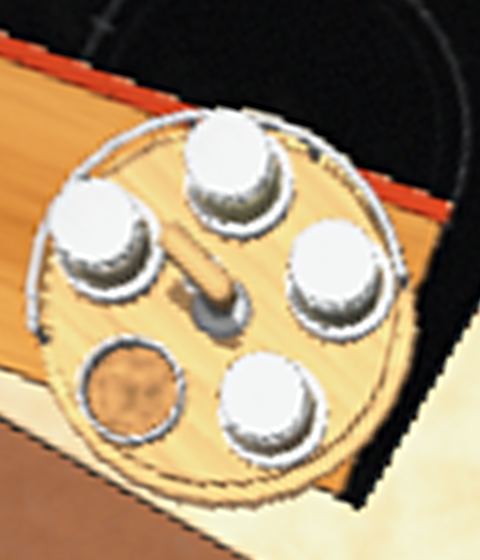

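```bash
cat >> h.py <<'E'
def plan(pos,yaw,n,g=-1,st=None):
    "rows to bring TCP to pos, tool y axis at yaw (deg, world), tool down"
    st=st or r.get_state(); p=np.array(st['tool_pos']); Q=R.from_quat(st['eef_rot'])
    a=np.radians(yaw); y=[np.cos(a),np.sin(a),0]; z=[0,0,-1.]; T=R.from_matrix(np.c_[np.cross(y,z),y,z])
    w=(Q.inv()*T).as_rotvec(degrees=True); d=(np.array(pos)-p)/n*100
    print('turn',w.round(1),'yaw now',np.degrees(np.arctan2(*Q.as_matrix()[[1,0],1])).round(2))
    for i in range(n):
        print('['+','.join('%.2f'%v for v in Q.inv().apply(d))+','+','.join('%.2f'%v for v in w/n)+',%g],'%g)
        Q=Q*R.from_rotvec(w/n,degrees=True)
E
python3 - <<'E'
from h import *
t=snap('top');s=snap('scene')
a,b=ray(t,344.6,274.0),ray(s,140+642/3.25,215+131/3.25)
# closest point of the two rays to lid top centre
A=np.c_[a[1],-b[1]]; k=np.linalg.lstsq(A,b[0]-a[0],rcond=None)[0]
print(a[0]+a[1]*k[0],b[0]+b[1]*k[1])
C=np.array([[.4668,.3758],[.4572,.3068],[.5212,.2728],[.5698,.3208],[.5388,.3863]]);c=C.mean(0);d=C-c
print(c,np.hypot(*d.T),[(np.degrees(np.arctan2(v[1],v[0]))-72*i)%360 for i,v in enumerate(d)])
plan([.44,.064,.25],8,14)
E
```

```text
[0.46067849 0.06421297 0.07670029] [0.46124918 0.06500715 0.07672713]
[0.51076 0.3325 ] [0.0617039  0.05940676 0.06060597 0.06018814 0.06066862] [np.float64(135.43335426760615), np.float64(133.63335433018244), np.float64(135.91926128274642), np.float64(132.79088111023475), np.float64(134.47194325061633)]
turn [ -0.  -0. -77.] yaw now -69.04
[3.10,-3.77,0.04,-0.00,-0.00,-5.50,-1],
[3.45,-3.45,0.04,-0.00,-0.00,-5.50,-1],
[3.76,-3.11,0.04,-0.00,-0.00,-5.50,-1],
[4.04,-2.73,0.04,-0.00,-0.00,-5.50,-1],
[4.28,-2.33,0.04,-0.00,-0.00,-5.50,-1],
[4.49,-1.91,0.04,-0.00,-0.00,-5.50,-1],
[4.65,-1.47,0.04,-0.00,-0.00,-5.50,-1],
[4.77,-1.02,0.04,-0.00,-0.00,-5.50,-1],
[4.85,-0.56,0.04,-0.00,-0.00,-5.50,-1],
[4.88,-0.09,0.04,-0.00,-0.00,-5.50,-1],
[4.86,0.38,0.04,-0.00,-0.00,-5.50,-1],
[4.80,0.84,0.04,-0.00,-0.00,-5.50,-1],
[4.70,1.30,0.04,-0.00,-0.00,-5.50,-1],
[4.55,1.75,0.04,-0.00,-0.00,-5.50,-1],
```

Call:
step_arm:
  steps:
    - [3.1,-3.77,0.04,0,0,-5.5,-1]
    - [3.45,-3.45,0.04,0,0,-5.5,-1]
    - [3.76,-3.11,0.04,0,0,-5.5,-1]
    - [4.04,-2.73,0.04,0,0,-5.5,-1]
    - [4.28,-2.33,0.04,0,0,-5.5,-1]
    - [4.49,-1.91,0.04,0,0,-5.5,-1]
    - [4.65,-1.47,0.04,0,0,-5.5,-1]
    - [4.77,-1.02,0.04,0,0,-5.5,-1]

```text
clock: 1.4
tool_pos: [0.348, -0.2123, 0.2528]
eef_rot: [0.843, 0.538, 0.0, 0.001]
contact_force: [0.3, -0.4, 0.3]
opening: 1.002
finger_force: 0.0
```

Call:
step_arm:
  steps:
    - [4.85,-0.56,0.04,0,0,-5.5,-1]
    - [4.88,-0.09,0.04,0,0,-5.5,-1]
    - [4.86,0.38,0.04,0,0,-5.5,-1]
    - [4.8,0.84,0.04,0,0,-5.5,-1]
    - [4.7,1.3,0.04,0,0,-5.5,-1]
    - [4.55,1.75,0.04,0,0,-5.5,-1]
    - [0,0,0,0,0,0,-1]
    - [0,0,0,0,0,0,-1]

```text
clock: 2.4
tool_pos: [0.4397, 0.0631, 0.25]
eef_rot: [0.657, 0.754, -0.001, 0.0]
contact_force: [-0.2, -0.1, -0.6]
opening: 1.005
finger_force: 0.0
```

```bash
python3 - <<'E'
from h import *
w=snap('wrist','w1.png'); st=r.get_state(); print(st['clock'],st['tool_pos'],st['q'].round(2),np.round(w['cam_to_world'],3).tolist(),w['fx'])
print(proj(w,[[.461,.0645,.076],[.438,.158,.092],[.476,-.026,.062],[.511,.3325,.165],[.466,.376,.064]]).round(1).tolist())
E
```

```text
2.45 [0.43963516 0.06248089 0.24995116] [ 0.1   0.51 -0.52  2.08  0.41  0.65 -0.56] [[0.99, 0.131, 0.042, 0.428], [0.138, -0.943, -0.302, 0.142], [-0.0, 0.305, -0.952, 0.38], [0.0, 0.0, 0.0, 1.0]] 338.7447819953768
[[345.5, 227.8], [337.0, 117.6], [344.9, 308.6], [539.1, -224.5], [416.7, -179.1]]
```

View pics/w1.png

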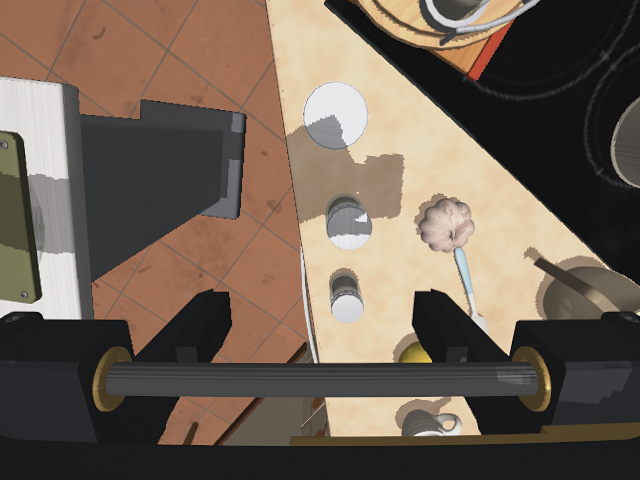

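The medium jar's lid is at wrist pixel (349,227), between the large one at (336,116) and the small one at (346,308). This puts it at about x=0.463, y=0.064.

```bash
python3 - <<'E'
from h import *
plan([.463,.0640,.043],8,1); w=snap('wrist')
print(plane(w,349,227,.076),plane(w,346,308,.062),plane(w,335.5,116,.092),proj(w,[[.463,.064,.076]]))
E
```

```text
turn [-0.1  0.1 -0.2] yaw now 7.84
[-0.14,2.36,20.69,-0.06,0.08,-0.16,-1],
[0.46399965 0.0650084  0.076     ] [ 0.47678941 -0.02584922  0.062     ] [0.43663963 0.15835354 0.092     ] [[347.76417458 227.89700137]]
```

Call:
step_arm:
  steps:
    - [-0.1,2.4,3,0,0,0,-1]
    - [0,0,5,0,0,0,-1]
    - [0,0,4.7,0,0,0,-1]
    - [0,0,4,0,0,0,-1]
    - [0,0,3,0,0,0,-1]
    - [0,0,1,0,0,0,-1]
    - [0,0,0,0,0,0,-1]

```text
clock: 3.38
tool_pos: [0.464, 0.0656, 0.0432]
eef_rot: [0.657, 0.754, -0.0, 0.0]
contact_force: [0.2, -1.1, -0.2]
opening: 1.0
finger_force: 0.0
```

Call:
step_arm:
  steps:
    - [0,0,0,0,0,0,0.4]
    - [0,0,0,0,0,0,0.6]
    - [0,0,0,0,0,0,0.8]
    - [0,0,0,0,0,0,0.8]
    - [0,0,0,0,0,0,0.8]
  force: 20

```text
clock: 4.0
tool_pos: [0.4644, 0.0663, 0.0433]
eef_rot: [0.656, 0.754, 0.0, 0.0]
contact_force: [-0.1, -0.3, 2.9]
opening: 0.481
finger_force: 20.0
```

Gripped at 20 N. Lift, then move over the cup.

Call:
step_arm:
  steps:
    - [0,0,-2,0,0,0,0.8]
    - [0,0,-5,0,0,0,0.8]
    - [0,0,-6,0,0,0,0.8]
    - [0,0,-6,0,0,0,0.8]
    - [0,0,-4,0,0,0,0.8]
  force: 25

```text
clock: 4.62
tool_pos: [0.464, 0.0662, 0.2756]
eef_rot: [0.656, 0.754, 0.001, 0.001]
contact_force: [0.9, -0.1, -1.4]
opening: 0.483
finger_force: 25.0
```

```bash
python3 - <<'E'
from h import *
print({k:r.get_state()[k] for k in('tool_pos','contact_force','opening','q')})
plan([.4665,.3755,.28],44.4,8,.8)
E
```

```text
{'tool_pos': array([0.46401532, 0.06615447, 0.27555048]), 'contact_force': array([ 0.87096528, -0.10243207, -1.41879378]), 'opening': 0.48319811035238486, 'q': array([ 0.16128188,  0.50840762, -0.60921871,  1.9837137 ,  0.41179039,
        0.7709442 , -0.55047913])}
turn [  0.1   0.  -36.5] yaw now 7.95
[3.83,0.57,-0.05,0.01,0.00,-4.56,0.8],
[3.77,0.87,-0.05,0.01,0.00,-4.56,0.8],
[3.69,1.16,-0.05,0.01,0.00,-4.56,0.8],
[3.58,1.45,-0.05,0.01,0.00,-4.56,0.8],
[3.46,1.73,-0.05,0.01,0.00,-4.56,0.8],
[3.31,2.00,-0.05,0.01,0.00,-4.56,0.8],
[3.14,2.26,-0.05,0.01,0.00,-4.56,0.8],
[2.95,2.50,-0.06,0.01,0.00,-4.56,0.8],
```

Call:
step_arm:
  steps:
    - [3.83,0.57,-0.05,0,0,-4.56,0.8]
    - [3.77,0.87,-0.05,0,0,-4.56,0.8]
    - [3.69,1.16,-0.05,0,0,-4.56,0.8]
    - [3.58,1.45,-0.05,0,0,-4.56,0.8]
    - [3.46,1.73,-0.05,0,0,-4.56,0.8]
    - [3.31,2.0,-0.05,0,0,-4.56,0.8]
    - [3.14,2.26,-0.05,0,0,-4.56,0.8]
    - [2.95,2.5,-0.05,0,0,-4.56,0.8]

```text
clock: 5.62
tool_pos: [0.466, 0.3762, 0.2764]
eef_rot: [0.386, 0.922, -0.001, -0.0]
contact_force: [-0.0, 0.4, -1.5]
opening: 0.483
finger_force: 25.0
```

Call:
step_arm:
  steps:
    - [0,0,0,0,0,0,0.8]
    - [0,0,0,0,0,0,0.8]
    - [0,0,0,0,0,0,0.8]

```text
clock: 6.0
tool_pos: [0.4668, 0.3738, 0.2768]
eef_rot: [0.388, 0.922, -0.001, 0.0]
contact_force: [0.2, -0.3, -1.6]
opening: 0.481
finger_force: 25.0
```

```bash
python3 - <<'E'
from h import *
w=snap('wrist','w2.png'); st=r.get_state(); print(st['clock'],st['tool_pos'],st['q'].round(2),st['opening'])
B=(.40,.58,.25,.43)
for z,rad in((.064,.0255),(.12,.021)):
  print(z,[np.round(c,4).tolist() for c in circles(rect(w,z,*B),B[0],B[2],rad,6)])
print(proj(w,[[.466,.375,.064],[.511,.3315,.171]]))
E
```

```text
6.05 [0.46680243 0.37409435 0.27692834] [-0.35  0.71 -0.73  1.61  0.53  1.03 -0.47] 0.4771604292883021
0.064 [[0.4681999981403351, 0.37619999051094055, 0.02449999935925007], [0.5401999950408936, 0.387800008058548, 0.02669999934732914], [0.454800009727478, 0.3091999888420105, 0.02669999934732914], [0.5767999887466431, 0.287200003862381, 0.02669999934732914]]
0.12 [[0.45879998803138733, 0.38580000400543213, 0.020600000396370888], [0.454800009727478, 0.3077000081539154, 0.022199999541044235], [0.5188000202178955, 0.3952000141143799, 0.022199999541044235], [0.552299976348877, 0.28619998693466187, 0.02160000056028366]]
[[322.10405798 215.64597264]
 [324.48992391 323.22377947]]
```

View pics/w2.png

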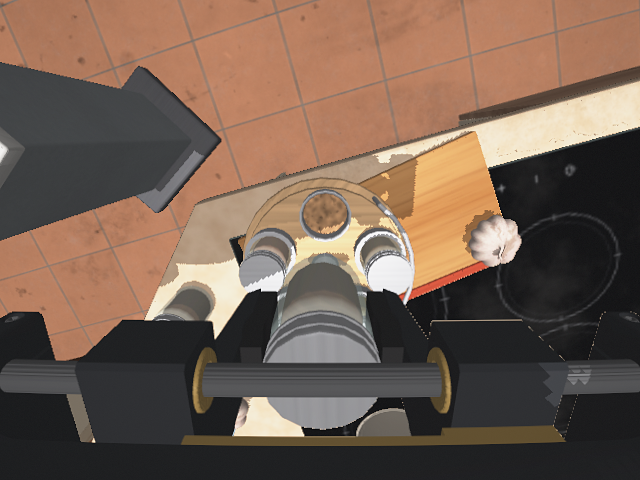

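The wrist view shows the empty cup at (326,214.5) and the held jar's lid centred near (322,379). The neighbouring rack jars are at (264,265) and (386,268).

```bash
python3 - <<'E'
from h import *
w=snap('wrist'); st=r.get_state(); p=st['tool_pos'];print(p)
zt=p[2]-.0433+.076
for v in(376,379,382): print('lid',plane(w,322,v,zt)[:2]-p[:2])
# ring: bright rim fit by ellipse in crop
g=w['pixels'][180:250,290:360]; im=rect(w,.064,.43,.51,.335,.415,4000)
print([np.round(c,4).tolist() for c in circles(im,.43,.335,.025,2,4000,15)])
u=cv2.resize(w['pixels'][170:310,220:440],None,fx=3.5,fy=3.5,interpolation=cv2.INTER_CUBIC); 
for P in proj(w,[[.4682+.0255*np.cos(a),.3762+.0255*np.sin(a),.064] for a in np.arange(0,6.3,.1)]): cv2.circle(u,tuple(((P-[220,170])*3.5).astype(int).tolist()),1,(255,0,0),-1)
cv2.imwrite('pics/w2c.png',u[:,:,::-1])
print(R.from_quat(st['eef_rot']).as_matrix().round(3))
E
```

```text
[0.46676538 0.37437543 0.27704735]
lid [-0.00078174  0.0002862 ]
lid [ 0.00010937 -0.00062421]
lid [ 0.00100714 -0.00154143]
[[0.46810001134872437, 0.3765999972820282, 0.024399999529123306]]
[[-0.699  0.715  0.   ]
 [ 0.715  0.699 -0.001]
 [-0.001 -0.001 -1.   ]]
```

View pics/w2c.png

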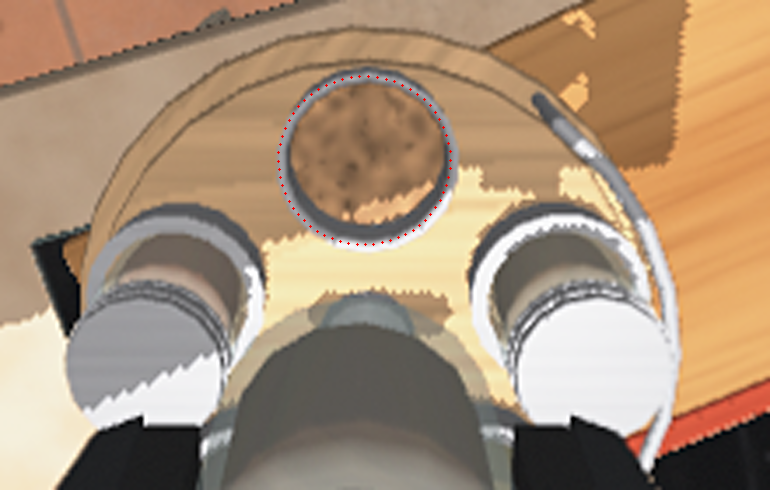

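Call:
step_arm:
  steps:
    - [0.05,0.29,3,0,0,0,0.8]
    - [0,0,5,0,0,0,0.8]
    - [0,0,4.5,0,0,0,0.8]
    - [0,0,2.5,0,0,0,0.8]
    - [0,0,1,0,0,0,0.8]
    - [0,0,0,0,0,0,0.8]
    - [0,0,0,0,0,0,0.8]

```text
clock: 6.98
tool_pos: [0.4687, 0.3787, 0.1184]
eef_rot: [0.387, 0.922, 0.001, 0.0]
contact_force: [-0.0, 0.6, -0.8]
opening: 0.482
finger_force: 25.0
```

```bash
python3 - <<'E'
from h import *
w=snap('wrist'); st=r.get_state(); print(st['tool_pos'],st['contact_force'])
u=cv2.resize(w['pixels'][180:400,180:460],None,fx=2.7,fy=2.7,interpolation=cv2.INTER_CUBIC); 
cv2.imwrite('pics/w3.png',u[:,:,::-1])
im=rect(w,.064,.43,.51,.335,.415,4000)
print([np.round(c,4).tolist() for c in circles(im,.43,.335,.0255,3,4000,15)])
E
```

```text
[0.468675   0.37869072 0.11841955] [-0.39358698  0.00622536 -1.98622811]
[[0.4675999879837036, 0.37689998745918274, 0.02410000003874302], [0.5016000270843506, 0.34439998865127563, 0.025499999523162842]]
```

View pics/w3.png

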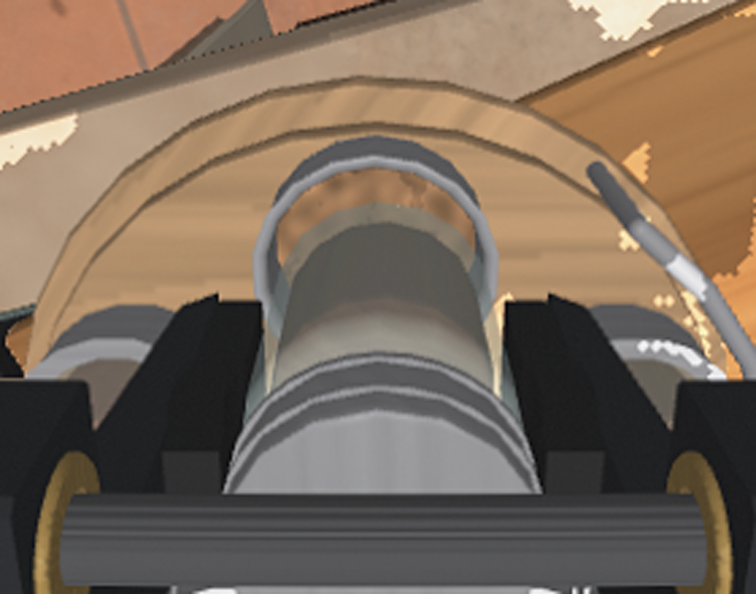

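The cup's centre column is about 376 and the jar's about 382 in the crop, so the jar is roughly 1.5 mm too far along +y. Correct that and lower gently.

Call:
step_arm:
  steps:
    - [-0.04,-0.15,0,0,0,0,0.8]
    - [0,0,0,0,0,0,0.8]
    - [0,0,0.8,0,0,0,0.8]
    - [0,0,0.7,0,0,0,0.8]
    - [0,0,0,0,0,0,0.8]

```text
clock: 7.65
tool_pos: [0.4668, 0.3762, 0.1011]
eef_rot: [0.387, 0.922, -0.001, -0.0]
contact_force: [0.2, -0.2, -1.7]
opening: 0.481
finger_force: 25.0
```

```bash
python3 - <<'E'
from h import *
for i in range(3): st=r.get_state(); print(st['tool_pos'],st['contact_force'])
E
```

```text
[0.46684054 0.37623121 0.10107668] [ 0.19040523 -0.21049841 -1.66194381]
[0.46684054 0.37623121 0.10107668] [ 0.19040523 -0.21049841 -1.66194381]
[0.46684054 0.37623121 0.10107668] [ 0.19040523 -0.21049841 -1.66194381]
```

Jar bottom is at 58 mm, below the 64 mm rim, with no contact. Continue down.

Call:
step_arm:
  steps:
    - [0,0,0.6,0,0,0,0.8]
    - [0,0,0.5,0,0,0,0.8]
    - [0,0,0.2,0,0,0,0.8]
    - [0,0,0.1,0,0,0,0.8]
    - [0,0,0,0,0,0,0.8]

```text
clock: 8.28
tool_pos: [0.4673, 0.3768, 0.0883]
eef_rot: [0.387, 0.922, 0.0, 0.0]
contact_force: [-0.6, -0.3, 0.7]
opening: 0.482
finger_force: 25.0
```

Call:
step_arm:
  steps:
    - [0,0,0.1,0,0,0,0.8]
    - [0,0,0,0,0,0,0.8]

```text
clock: 8.52
tool_pos: [0.4677, 0.3772, 0.0883]
eef_rot: [0.387, 0.922, 0.001, 0.0]
contact_force: [-1.0, -0.9, 7.1]
opening: 0.481
finger_force: 25.0
```

Call:
step_arm:
  steps:
    - [0,0,0,0,0,0,-0.1]
    - [0,0,0,0,0,0,-0.3]
    - [0,0,0,0,0,0,-0.5]
    - [0,0,0,0,0,0,-0.5]

```text
clock: 9.02
tool_pos: [0.4672, 0.3767, 0.0869]
eef_rot: [0.387, 0.922, -0.0, -0.0]
contact_force: [0.4, -0.4, 0.8]
opening: 0.751
finger_force: 0.0
```

Jar seated and released. Rise clear and move over the handle.

Call:
step_arm:
  steps:
    - [0,0,-2,0,0,0,-0.5]
    - [0,0,-5,0,0,0,-1]
    - [0,0,-5,0,0,0,-1]
    - [0,0,-4,0,0,0,-1]
    - [0,0,0,0,0,0,-1]
    - [0,0,0,0,0,0,-1]

```text
clock: 9.78
tool_pos: [0.4671, 0.3762, 0.2473]
eef_rot: [0.387, 0.922, -0.0, 0.0]
contact_force: [0.3, 0.6, 0.3]
opening: 1.003
finger_force: 0.0
```

```bash
python3 - <<'E'
from h import *
w=snap('wrist','w4.png'); st=r.get_state(); print(st['clock'],st['tool_pos'],st['q'].round(2))
Tt=np.eye(4);Tt[:3,:3]=R.from_quat(st['eef_rot']).as_matrix();Tt[:3,3]=st['tool_pos']
X=np.linalg.inv(Tt)@np.array(w['cam_to_world'])
def cam(p,q):
    T=np.eye(4);T[:3,:3]=R.from_quat(q).as_matrix();T[:3,3]=p; s=dict(w); s['cam_to_world']=T@X; return s
a=cam([.46677,.37438,.27705],[.388,.922,-.001,0]); b=cam([.46868,.37869,.11842],[.387,.922,.001,0])
q=np.array([.387,.922,0,0]);q/=np.linalg.norm(q)
c=np.array([.511,.3325])
for s,u,v in((a,375.1,197.7),(b,401.1,241.1)):
    P=plane(s,u,v,.073);d=P[:2]-c;print(P,np.hypot(*d),np.degrees(np.arctan2(d[1],d[0])))
# medium lid now & ring neighbours
for z,rad in((.12,.021),(.064,.0255)):
    B=(.40,.60,.25,.43); print(z,[np.round(k,4).tolist() for k in circles(rect(w,z,*B),B[0],B[2],rad,5)])
# handle in top view: wood-coloured, compare with predicted top-face corners
t=snap('top','t4.png')
plan([.511,.3325,.235],-45.6,9)
E
```

```text
9.825 [0.46690374 0.37596577 0.24651721] [-0.36  0.75 -0.71  1.64  0.57  0.98 -0.5 ]
[0.48990571 0.42741486 0.073     ] 0.09723065418900786 102.53001475023669
[0.48196196 0.42771435 0.073     ] 0.09954385754531718 106.96042071340953
0.12 [[0.5397999882698059, 0.3871999979019165, 0.022199999541044235], [0.45579999685287476, 0.3041999936103821, 0.020600000396370888], [0.4691999852657318, 0.3752000033855438, 0.020600000396370888], [0.4957999885082245, 0.30820000171661377, 0.020600000396370888], [0.5442000031471252, 0.34119999408721924, 0.022199999541044235]]
0.064 [[0.4691999852657318, 0.376800000667572, 0.02500000037252903], [0.46619999408721924, 0.2768000066280365, 0.02500000037252903], [0.572700023651123, 0.32120001316070557, 0.02669999934732914], [0.5401999950408936, 0.3871999979019165, 0.026200000196695328], [0.51419997215271, 0.28119999170303345, 0.02500000037252903]]
turn [-0.1  0.1 90.1] yaw now 44.45
[-0.69,0.01,0.12,-0.01,0.01,10.01,-1],
[-0.68,0.13,0.12,-0.01,0.01,10.01,-1],
[-0.64,0.25,0.12,-0.01,0.01,10.01,-1],
[-0.59,0.36,0.12,-0.01,0.01,10.01,-1],
[-0.52,0.45,0.12,-0.01,0.01,10.01,-1],
[-0.43,0.54,0.12,-0.01,0.01,10.01,-1],
[-0.33,0.60,0.12,-0.01,0.01,10.01,-1],
[-0.22,0.65,0.12,-0.01,0.01,10.01,-1],
[-0.11,0.68,0.12,-0.01,0.01,10.01,-1],
```

```bash
python3 - <<'E'
from h import *
w=snap('wrist'); st=r.get_state()
Tt=np.eye(4);Tt[:3,:3]=R.from_quat(st['eef_rot']).as_matrix();Tt[:3,3]=st['tool_pos']
X=np.linalg.inv(Tt)@np.array(w['cam_to_world'])
def cam(p,q):
    T=np.eye(4);T[:3,:3]=R.from_quat(q).as_matrix();T[:3,3]=p; s=dict(w); s['cam_to_world']=T@X; return s
a=cam([.46677,.37438,.27705],[.388,.922,-.001,0]); b=cam([.46868,.37869,.11842],[.387,.922,.001,0])
t=snap('top');sc=snap('scene')
c=np.array([.511,.3325])
def rep(n,P): d=P[:2]-c;print(n,P.round(4),np.hypot(*d).round(4),np.degrees(np.arctan2(d[1],d[0])).round(1))
for n,s,u,v in(('a',a,384.3,210),('b',b,417,267)): rep(n+' top',plane(s,u,v,.073))
for n,s,u,v in(('a',a,375.1,197.7),('b',b,401.1,241.1)): rep(n+' foot',plane(s,u,v,.031))
# scene crop reading
rep('sc L foot',plane(sc,140+197/3.25,215+309/3.25,.031)); rep('sc L top',plane(sc,140+180/3.25,215+235/3.25,.073))
# predicted pixels of post foot/top for yaw candidates, to compare in the original crops
for y in(4,8,12):
    for sg in(90,-90):
        A=np.radians(y+sg); e=[c[0]+.093*np.cos(A),c[1]+.093*np.sin(A)]
        print(y,sg,'w3',((proj(b,[[*e,.031],[*e,.073]])-180)*2.7).round(0).tolist(),'w2c',((proj(a,[[*e,.031],[*e,.073]])-[220,170])*3.5).round(0).tolist(),'sc',((proj(sc,[[*e,.031],[*e,.073]])-[140,215])*3.25).round(0).tolist(),'top',((proj(t,[[*e,.031],[*e,.073]])-[190,225])*3.81).round(0).tolist())
E
```

```text
a top [0.5052 0.4249 0.073 ] 0.0926 93.6
b top [0.4993 0.4236 0.073 ] 0.0918 97.3
a foot [0.4993 0.4263 0.031 ] 0.0945 97.1
b foot [0.4981 0.4254 0.031 ] 0.0938 97.9
sc L foot [0.5001 0.4225 0.031 ] 0.0906 96.9
sc L top [0.5343 0.417  0.073 ] 0.0877 74.6
4 90 w3 [[613.0, 182.0], [662.0, 246.0]] w2c [[551.0, 110.0], [574.0, 137.0]] sc [[191.0, 307.0], [183.0, 261.0]] top [[58.0, 262.0], [46.0, 254.0]]
4 -90 w3 [[175.0, 628.0], [141.0, 752.0]] w2c [[195.0, 503.0], [178.0, 567.0]] sc [[415.0, 213.0], [412.0, 169.0]] top [[318.0, 179.0], [313.0, 169.0]]
8 90 w3 [[594.0, 167.0], [640.0, 228.0]] w2c [[536.0, 98.0], [558.0, 124.0]] sc [[195.0, 312.0], [187.0, 266.0]] top [[61.0, 271.0], [49.0, 263.0]]
8 -90 w3 [[193.0, 639.0], [162.0, 764.0]] w2c [[209.0, 513.0], [194.0, 578.0]] sc [[410.0, 209.0], [407.0, 165.0]] top [[315.0, 171.0], [310.0, 160.0]]
12 90 w3 [[574.0, 153.0], [615.0, 211.0]] w2c [[520.0, 86.0], [539.0, 111.0]] sc [[200.0, 316.0], [192.0, 270.0]] top [[65.0, 280.0], [53.0, 272.0]]
12 -90 w3 [[211.0, 649.0], [184.0, 774.0]] w2c [[225.0, 522.0], [211.0, 588.0]] sc [[406.0, 205.0], [402.0, 161.0]] top [[312.0, 162.0], [306.0, 151.0]]
```

Call:
step_arm:
  steps:
    - [-0.69,0.01,0.12,0,0,10,-1]
    - [-0.68,0.13,0.12,0,0,10,-1]
    - [-0.64,0.25,0.12,0,0,10,-1]
    - [-0.59,0.36,0.12,0,0,10,-1]
    - [-0.52,0.45,0.12,0,0,10,-1]
    - [-0.43,0.54,0.12,0,0,10,-1]
    - [-0.33,0.6,0.12,0,0,10,-1]
    - [-0.22,0.65,0.12,0,0,10,-1]

```text
clock: 11.02
tool_pos: [0.5064, 0.338, 0.2367]
eef_rot: [0.89, 0.455, -0.001, 0.0]
contact_force: [0.7, 0.6, 0.4]
opening: 1.003
finger_force: 0.0
```

Call:
step_arm:
  steps:
    - [-0.11,0.68,0.12,0,0,10,-1]
    - [0,0,0,0,0,0,-1]
    - [0,0,0,0,0,0,-1]

```text
clock: 11.4
tool_pos: [0.511, 0.3337, 0.236]
eef_rot: [0.925, 0.38, -0.0, -0.0]
contact_force: [-0.9, -0.5, -0.7]
opening: 0.998
finger_force: 0.0
```

```bash
python3 - <<'E'
from h import *
w=snap('wrist','w5.png'); st=r.get_state(); print(st['clock'],st['q'].round(2),st['tool_pos'])
plan([.511,.3325,.151],-45.6,1)
c=np.array([.511,.3325]);a=np.radians(-45.6);x=np.array([np.cos(a),np.sin(a)]);y=np.array([-x[1],x[0]])
print('handle top corners',proj(w,[[*(c+i*.007*x+j*.023*y),.171] for i,j in((1,1),(1,-1),(-1,-1),(-1,1))]).round(0).tolist())
# brightness-free wood mask near the predicted handle
q=proj(w,[[*c,.171]])[0]; h=cv2.cvtColor(w['pixels'],cv2.COLOR_RGB2HSV)
u0,v0=(q-50).astype(int); m=cv2.inRange(h[v0:v0+100,u0:u0+100],(8,60,60),(25,255,255))
n,l,s,ce=cv2.connectedComponentsWithStats(m); print(q,[(s[i].tolist(),(ce[i]+[u0,v0]).round(1).tolist()) for i in range(1,n) if s[i,4]>80])
u=cv2.resize(w['pixels'][max(v0-60,0):v0+160,u0-90:u0+190],None,fx=2.7,fy=2.7,interpolation=cv2.INTER_CUBIC);cv2.imwrite('pics/w5c.png',u[:,:,::-1]); print(u0-90,max(v0-60,0))
E
```

```text
11.45 [-0.5   0.7  -0.28  1.63  0.24  0.85 -1.66] [0.5110158  0.33379081 0.23609209]
turn [-0.   0.   0.2] yaw now -45.38
[-0.09,0.10,8.51,-0.03,0.02,0.22,-1],
handle top corners [[337.0, 235.0], [336.0, 304.0], [314.0, 304.0], [314.0, 235.0]]
[324.983581  270.3259483] [([0, 0, 100, 100, 4630], [323.8, 256.9])]
184 160
```

View pics/w5c.png

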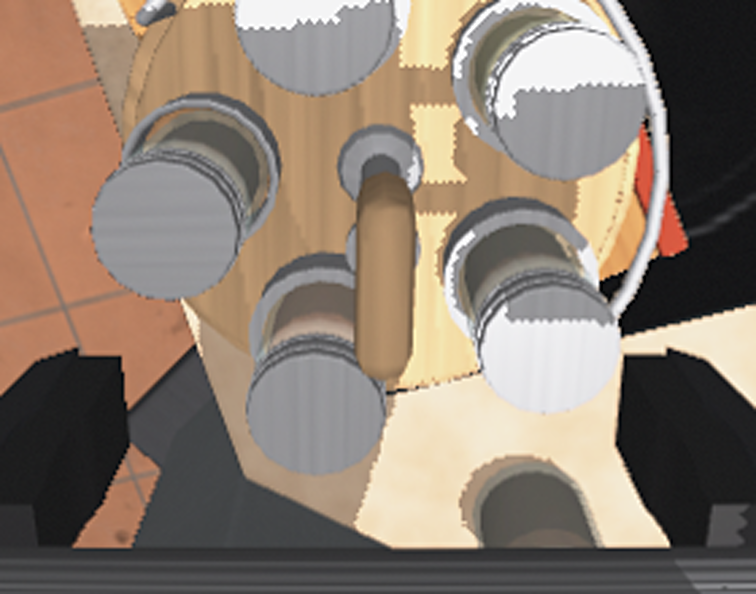

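The wrist view shows the handle centred near pixel (327,266), square to the jaws, with the fingers clear on both sides. The jar sits in its ring at left. Go down and pinch.

Call:
step_arm:
  steps:
    - [0,0.1,2,0,0,0,-1]
    - [0,0,3.2,0,0,0,-1]
    - [0,0,2.3,0,0,0,-0.6]
    - [0,0,1,0,0,0,-0.2]
    - [0,0,0,0,0,0,0.2]
    - [0,0,0,0,0,0,0.5]
    - [0,0,0,0,0,0,1]
    - [0,0,0,0,0,0,1]
  force: 20

```text
clock: 12.45
tool_pos: [0.5125, 0.3328, 0.1519]
eef_rot: [0.926, 0.378, 0.001, -0.0]
contact_force: [-0.4, -0.0, -0.2]
opening: 0.342
finger_force: 0.0
```

Call:
step_arm:
  steps:
    - [0,0,0,0,0,0,1]
    - [0,0,0,0,0,0,1]

```text
clock: 12.7
tool_pos: [0.5131, 0.3318, 0.1515]
eef_rot: [0.926, 0.378, 0.0, 0.001]
contact_force: [2.0, -2.5, 0.8]
opening: 0.156
finger_force: 20.0
```

```bash
python3 - <<'E'
from h import *
st=r.get_state(); print(st['clock'],st['tool_pos'],st['contact_force'],st['moment'])
plan([.511,.3325,.151],7.8,1)
E
```

```text
12.7 [0.51308474 0.33182828 0.15147014] [ 1.97106259 -2.50074756  0.80543675] [-0.33863439 -0.43071248  0.05368928]
turn [  0.1   0.  -53.4] yaw now -45.6
[-0.10,-0.19,0.05,0.09,0.03,-53.40,-1],
```

Call:
step_arm:
  steps:
    - [0,0,0,0,0,-4,1]
    - [0,0,0,0,0,-7,1]
    - [0,0,0,0,0,-8,1]
    - [0,0,0,0,0,-8,1]

```text
clock: 13.2
tool_pos: [0.513, 0.3319, 0.1515]
eef_rot: [0.811, 0.585, 0.0, 0.001]
contact_force: [0.6, -1.7, 0.2]
opening: 0.159
finger_force: 20.0
```

Call:
step_arm:
  steps:
    - [0,0,0,0,0,-8,1]
    - [0,0,0,0,0,-8,1]
    - [0,0,0,0,0,-6,1]
    - [0,0,0,0,0,-4.4,1]
    - [0,0,0,0,0,0,1]
    - [0,0,0,0,0,0,1]
    - [0,0,0,0,0,0,1]
    - [0,0,0,0,0,0,1]

```text
clock: 14.2
tool_pos: [0.5128, 0.332, 0.1515]
eef_rot: [0.657, 0.753, -0.0, 0.001]
contact_force: [1.8, -3.9, 4.1]
opening: 0.159
finger_force: 20.0
```

```bash
python3 - <<'E'
from h import *
st=r.get_state(); print(st['clock'],st['tool_pos'],st['contact_force'],st['moment'],st['opening'],st['finger_force'])
c=np.array(st['tool_pos'][:2]); plan([*c,.151],7.8,1)
t=snap('top','t6.png');s=snap('scene','s6.png');w=snap('wrist','w6.png')
for q in(t,s,w):
    for z,rad in((.12,.021),(.064,.0255)):
        B=(.40,.60,.23,.43); L=circles(rect(q,z,*B),B[0],B[2],rad,8)
        print(q['n'],z,[(round(x,4),round(y,4),round(np.hypot(x-c[0],y-c[1]),4),round(np.degrees(np.arctan2(y-c[1],x-c[0]))%360,1)) for x,y,_ in L if .052<np.hypot(x-c[0],y-c[1])<.072])
E
```

```text
14.2 [0.51277146 0.33197339 0.15146526] [ 1.75984765 -3.94711919  4.12474219] [-0.78139076 -0.52687412  0.01996741] 0.15889870061851816 19.97765104752034
turn [ 0.   0.1 -0. ] yaw now 7.79
[0.00,-0.00,0.05,0.05,0.07,-0.01,-1],
top 0.12 [(np.float32(0.4898), np.float32(0.2672), np.float64(0.0687), np.float64(250.4))]
top 0.064 [(np.float32(0.4482), np.float32(0.3228), np.float64(0.0652), np.float64(188.1)), (np.float32(0.4902), np.float32(0.3942), np.float64(0.0662), np.float64(109.9)), (np.float32(0.4942), np.float32(0.2672), np.float64(0.0673), np.float64(254.0))]
scene 0.12 [(np.float32(0.4832), np.float32(0.2758), np.float64(0.0635), np.float64(242.3)), (np.float32(0.5562), np.float32(0.3732), np.float64(0.06), np.float64(43.5))]
scene 0.064 [(np.float32(0.5582), np.float32(0.3773), np.float64(0.0642), np.float64(44.9))]
wrist 0.12 [(np.float32(0.5572), np.float32(0.3748), np.float64(0.0617), np.float64(43.9)), (np.float32(0.4532), np.float32(0.3282), np.float64(0.0596), np.float64(183.6))]
wrist 0.064 [(np.float32(0.4492), np.float32(0.3232), np.float64(0.0641), np.float64(187.8)), (np.float32(0.5568), np.float32(0.3752), np.float64(0.0617), np.float64(44.5)), (np.float32(0.5608), np.float32(0.3112), np.float64(0.0523), np.float64(336.6)), (np.float32(0.4818), np.float32(0.3813), np.float64(0.0582), np.float64(122.2)), (np.float32(0.5178), np.float32(0.4012), np.float64(0.0695), np.float64(85.9))]
```

```bash
python3 - <<'E'
from h import *
a,b=cv2.imread('pics/scene0.png'),cv2.imread('pics/s6.png')
for n,(x,y) in dict(large=(312,282),small=(362,257),lemon=(363,231),garlic1=(315,252),garlic2=(157,287)).items(): print(n,cv2.absdiff(a,b)[y-12:y+12,x-9:x+9].mean().round(1))
print(r.finish_job())
E
```

```text
large 17.3
small 14.6
lemon 12.0
garlic1 15.7
garlic2 13.1
the job is handed in; nothing more can be done
None
```

I stood the medium jar in the rack's empty cup, turned the cup to the front (about 188°, my estimate of the front good to about 1°) and handed the job in at about 14 s still pinching the handle at 20 N. I only compared before/after pixels for the other two jars, garlic and lemon; the differences (12–17 grey levels) were inconclusive, but the arm measured only a few newtons throughout.

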